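Turn a leaf of the recipe book

ROBOT

A 7-joint arm with a two-finger parallel gripper is mounted at the origin on a cart in front of the work surface, level with it; the furniture and walls round the work are solid. World frame = base frame: x ahead of the robot, y to its left, z up, the work surface at z = 0. Lengths are in mm, angles in rad, forces in N, time in s.
With the tool pointing down it reaches from about 400 to 875 mm from the base axis. Payload 4.4 kg.
Tool frame: the origin (TCP) lies midway between the tips of the shut fingers; the grasp point (between the pads) lies 19 mm behind it (ctrl.grip_point_offset is the distance from the TCP to the grasp point, in mm); z points along the fingers, x is the direction in which the jaws open and shut, and the axes are right-handed (so a half turn about z gives the same grasp; the last joint's range is limited). The gripper opens to 85 mm and grips with 20 to 120 N. Pads are 22 mm wide; open, the fingers measure 114 mm over their backs; the gripper's body (76 mm by 85 mm) begins 54 mm behind the grasp point. The pads swing forward as they close: fully open they stand 13 mm farther back than shut.
Start: joints at [-1.225, 0.628, 0.038, 1.517, -0.027, 0.996, -0.02], TCP at [260.147, 595.686, 231.313] pointing down, gripper open.
Joint ranges: [-3.06, 3.06], [-0.37, 2.12], [-1.25, 1.32], [0.18, 2.47], [-1.1, 4.24], [0.23, 1.98], [-2.94, 2.94]. Speed limits (rad/s): [2.57, 2.57, 3.14, 3.14, 3.14, 3.14, 3.14].

INTERFACE

Orientations are given as [roll, pitch, yaw] about the fixed x, y, z axes, in that order (R = Rz(yaw) Ry(pitch) Rx(roll)).
In Python, from cell import ctrl, viewer gives the robot as it stands.
- The arm moves only by the tool apply_moves, never from a script. Its argument "series" is a list that holds one entry, the list of rows, each a list of 6 numbers: the shift along the tool's x, y, z normalised to -1 to 1, where 1 is 50 mm, then the turn, a rotation vector about the tool's x, y, z normalised to -1 to 1, where 1 is 6 degrees. In form: [[[tx, ty, tz, rx, ry, rz], ...]]. A call has exactly 5 rows; each row shifts and turns the commanded pose from where the row before left it, along the tool's axes as they then stand; what a row does not reach is not made up. A row lasts 1/8 s, in which the tool goes at most 62.5 mm and 10.7 degrees, less where a joint would pass 70% of its speed; a pose out of reach is approached as far as the arm can. A call with a number of a shift or a turn outside -1 to 1 is refused whole. A call with a gripper value outside its range is refused whole. "claw" is the gripper command: -1 is shut, 1 is fully open, values between are in proportion, set as the call begins (left out, the last holds). The fingers move at their own pace and stop on an object; the grip force is fixed at half the most. Time passes only in rows, so rows that do not move let the fingers close, or fill a call up. It gives the time, the measured TCP pose, the force and the opening at its end, in the units of the state.
- ctrl.read_state(): the state, without advancing time (a new reading comes with each control period).
- viewer.get_image(name): name is "side" or "top"; returns the picture (384x512x3 uint8, blue, green, red); there is no depth.
- viewer.camera_info(name): a dict with "K" (3x3 intrinsics, pixels), "R" (3x3) and "t" (3): a world point X has camera coordinates R X + t. Camera axes: x right, y down, z forward; pixel columns grow to the right and rows downward; lengths in mm; the calibration is good to about 2 mm. A picture is of the moment at which its call begins. camera_info takes no time and is no camera call.
- ctrl.finish_job(): hands the job in, once; it reports no verdict.
Trained networks look in the newest picture that a camera, given by its name, has taken for a name from the list of things; names that differ only in an ending like _2 or _b are one class to them, and where a whole thing is asked for, a point or a joint stands for the part that bears it (a point fixed in the world has none). Each returns a list of dicts, best first, with "score" (0 to 1); they miss things now and then, are a little off and sometimes report something else, mostly with a low value. They report only what shows in the picture. A call takes as long as a camera call.
- viewer.find_in(camera, label): "location" ([column, row] as shares, 0 to 1, of the picture: columns of its width, rows of its height, amid what is visible of it).
The state is a dict: "clock": time; "qpos": joint angles; "qd": joint speeds; "tau": joint torques, N m; "eef_pos": TCP position; "tool_rot": TCP orientation; "force": force on the tool from outside, world axes, zero at the start; "torque": the same for the moment, N m; "width": finger opening in mm.
Only numpy, scipy, OpenCV 4.12 (cv2) and the standard library are available. Lean on these libraries where they do the work, as an engineer would, in place of code of your own. Each camera call takes 0.05 s, during which the arm holds its last target. There are 200 camera calls.

TASK

Turn the top leaf of the recipe book, the one that stands a little open on the right-hand side, over the spine until it lies flat on the left-hand side, then take the hand away. Push it over gently with the fingertips: do not pinch it and do not slap it over. Leave the leaf beneath it lying, and do not disturb the things round the book.

Things in the scene. Friction and masses are not known exactly. Their poses are not given: they have to be found in the camera images.
- spine (a point): middle of the recipe book's spine, on the axis about which the leaves turn, 36 mm above the worktop. The spine runs away from the robot. x points to the book's left side (world +y, within 0.3 rad), y along the spine towards the robot, z up. Thin steel rings rise 10 mm above the axis.
- book: the ring-bound book, lying open; does not move. Origin on the worktop below spine, same axes. Dark wooden bottom board 206 (x) x 204 (y) x 8 mm, on it a right block of leaves (top 27.5 mm above the worktop) and a left block (top 33 mm), each from 10 to 95 mm off the spine and 190 mm long.
- leaf (a joint): angle of the top leaf, rad: 0 flat on the right side, 1.57 upright, 3.14 (its stop) flat on the left block. Starts at 0.25 to 0.55. The hinge is stiff: the leaf stays where it is left, does not fall by itself, and takes about 1 N at its edge to turn. Leaf: wood with a white card on its upper face, 5 mm thick, mid-plane through the spine axis, from 10 to 95 mm off the axis, 190 mm long.
- tab (a point): middle of the top leaf's tab, 105 mm from the spine axis, 49 mm nearer the robot (book's +y) than the spine's middle; moves with the leaf. Tab: 88 mm long (y), 5 mm thick, reaching from the leaf's edge (95 mm) to 115 mm; it overhangs the bottom board, so fingers can come under it from the right. x points from the tab to the spine, z out of the face that is up at the start.
- next_leaf (a joint): angle of the leaf beneath, rad: 0 lying on the right block, where it starts and stays. Same outline and stiffness, 5 mm thick, mid-plane 5.5 mm lower, its tab centred 49 mm beyond the spine's middle (book's -y).
- salt_shaker: grey and clear salt shaker, 44 mm across, 90 mm high, standing beyond the far end of the book. Origin at the centre of its foot.
- tea_light: tea light in a metal cup, 38 mm across, 15 mm high, to the left of the book. Origin at the centre of its underside.
- peg: wooden clothes peg, 15 x 72 x 12 mm, lying to the right of the far half of the book. Origin at the centre of its underside.

How it is judged (in metres and radians):
On the way:
1. the leaf is pushed up past upright (value of joint leaf above 1.7 rad), for 0.05 s.
At the end, for the whole second after the job is handed in: the top leaf lies on the left side within 0.1 rad (6 degrees) of flat, at rest; the next leaf lies on the right side within 0.1 rad of flat; salt shaker, tea light and peg are within 15 mm of where they stood (value of joint leaf above 3.04 rad and velocity of joint leaf below 0.1 rad/s and value of joint next_leaf below 0.1 rad and distance of each of salt_shaker, tea_light, peg from where it was at the start of the episode below 0.015 m); the robot touches nothing.
It fails at once if the leaf is pinched: fingers press on its upper and its under side at once ((contact force between the fingers and leaf_c0 above 1 N or contact force between the fingers and leaf_c1 above 1 N) and (contact force between the fingers and leaf_c2 above 1 N or contact force between the fingers and leaf_c3 above 1 N)).
It fails at once if the leaf is slapped over, faster than 6 rad/s (velocity of joint leaf above 6 rad/s).
It fails at once if the leaf beneath is raised by more than 0.25 rad (value of joint next_leaf above 0.25 rad).
It fails at once if the salt shaker, tea light or peg is lifted or moved by more than 20 mm (distance of any of salt_shaker, tea_light, peg from where it was at the start of the episode above 0.02 m).
It also fails if it takes over 40 s, if anything falls off the work surface, if the arm or the gripper's body presses on something with over 40 N, if the wrist force passes 120 N, or if a joint passes its speed limit or range.

## Working session

There is one attempt and no reset: what is moved stays moved. The work goes in short steps, Python scripts to look and compute and a tool call to move; the robot and the scene stay as the last step left them, time stands still between calls to the robot, and variables do not carry over. Pictures are saved under pics/ and viewed, about 8 in all and at most 12, crops included, and the job is handed in when it is done.

Besides the shell and the picture viewer there is one more tool, called as name(argument=value, ...) on one line, values as JSON. apply_moves: Moves the arm, as the interface text tells. Scaled input: -1 to 1 covers 50 mm each way for a shift and 6 degrees each way for a turn. Its arguments: {"type":"object","properties":{"series":{"type":"array","items":{"type":"array","items":{"type":"array","items":{"type":"number"}}}},"claw":{"type":"number"}},"required":["series"]}

```bash
mkdir -p pics
python3 - <<'E'
from cell import ctrl, viewer
import cv2,numpy as np
s=ctrl.read_state();print(s)
for n in("side","top"):
    im=viewer.get_image(n);cv2.imwrite(f"pics/{n}0.png",im)
    c=viewer.camera_info(n);print(n,c)
    for l in("spine","book","leaf","tab","next_leaf","salt_shaker","tea_light","peg"):
        r=viewer.find_in(n,l)[:2]
        print(l,[(np.round(np.array(d["location"])*[512,384],1).tolist(),round(d["score"],2)) for d in r])
E
```

```text
{'clock': 0.0, 'qpos': array([-1.22480549,  0.62934499,  0.03846434,  1.51837714, -0.0269855 ,
        0.99631931, -0.01999224]), 'qd': array([ 0.00133611, -0.00157692,  0.00050056, -0.00046334,  0.00091526,
       -0.00219554,  0.00337047]), 'tau': array([-7.65459081e-04, -5.63388312e+01,  1.22620672e+00, -1.93443328e+01,
        1.09664927e-02,  1.03984354e-02,  4.19750540e-05]), 'eef_pos': array([259.89792091, 595.08401212, 230.38733854]), 'tool_rot': array([3.14154155e+00, 1.92949772e-03, 1.15900277e+00]), 'force': array([ 0.66565414,  0.3264892 , -0.40800029]), 'torque': array([-0.01415873,  0.01638709, -0.02475442]), 'width': 84.96226047025733}
side {'K': array([[379.63779559,   0.        , 251.91763848],
       [  0.        , 379.63779559, 191.75409852],
       [  0.        ,   0.        ,   1.        ]]), 'R': array([[ 0.99474486, -0.10077048,  0.01811017],
       [-0.04652409, -0.60245524, -0.79679558],
       [ 0.09120404,  0.79176575, -0.6039775 ]]), 't': array([-572.15971726,  117.35164562,  777.73981038])}
spine [([224.2, 219.5], 0.62), ([294.9, 223.9], 0.58)]
book [([22
[... 168 characters left out ...]
1, 174.6], 0.64)]
peg [([268.7, 269.5], 0.78)]
top {'K': array([[379.80937661,   0.        , 255.54102136],
       [  0.        , 379.80937661, 191.96170483],
       [  0.        ,   0.        ,   1.        ]]), 'R': array([[-0.02442715, -0.99900196, -0.03739515],
       [-0.98919597,  0.02956223, -0.14358765],
       [ 0.14454983,  0.03348369, -0.98893083]]), 't': array([106.67376287, 579.06989109, 806.54316971])}
spine [([278.0, 221.9], 0.86)]
book [([278.6, 222.0], 0.93)]
leaf []
tab [([299.7, 227.2], 0.79)]
next_leaf [([321.3, 200.9], 0.66), ([303.1, 226.5], 0.19)]
salt_shaker [([303.1, 158.3], 0.82)]
tea_light [([196.2, 215.0], 0.64)]
peg [([300.9, 229.3], 0.71), ([342.0, 187.7], 0.59)]
```

View pics/side0.png

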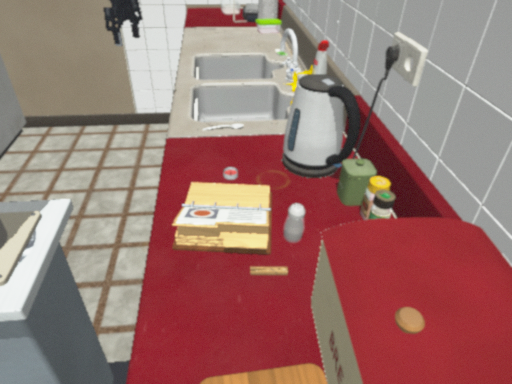

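View pics/top0.png

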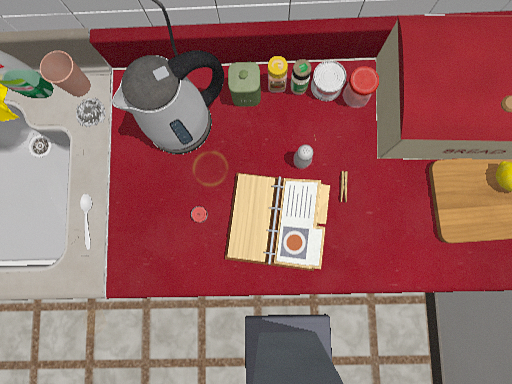

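```bash
cat > h.py <<'E'
import numpy as np,cv2
from cell import ctrl,viewer
def proj(n,X):
    c=viewer.camera_info(n);p=(np.atleast_2d(X)@c["R"].T+c["t"])@c["K"].T
    return p[:,:2]/p[:,2:]
def ray(n,uv,z):
    c=viewer.camera_info(n);d=c["R"].T@np.linalg.inv(c["K"])@[*uv,1];o=-c["R"].T@c["t"]
    return o+d*(z-o[2])/d[2]
E
python3 - <<'E'
from h import *
a=cv2.imread("pics/top0.png")[165:280,215:360];b=cv2.imread("pics/side0.png")[170:285,165:310]
a=cv2.resize(a,None,fx=5,fy=5,interpolation=cv2.INTER_CUBIC);b=cv2.resize(b,None,fx=5,fy=5,interpolation=cv2.INTER_CUBIC)
cv2.imwrite("pics/a.png",a);cv2.imwrite("pics/b.png",b)
for n,uv,z in(("top",(278,222),36),("top",(303,158),60),("top",(343,187),6),("top",(199,214),8),("side",(291,223),45),("side",(268.7,270.5),6),("side",(230,173),8)):print(uv,ray(n,uv,z).round(0))
for n in("side","top"):c=viewer.camera_info(n);print(-c["R"].T@c["t"])
E
```

```text
(278, 222) [514.  43.  36.]
(303, 158) [652. -17.  60.]
(343, 187) [ 593. -111.    6.]
(199, 214) [539. 225.   8.]
(291, 223) [654. -23.  45.]
(268.7, 270.5) [ 596. -114.    6.]
(230, 173) [540. 225.   8.]
[ 503.67960163 -602.74543688  573.60453333]
[458.83365796  62.44265661 884.75177537]
```

View pics/a.png

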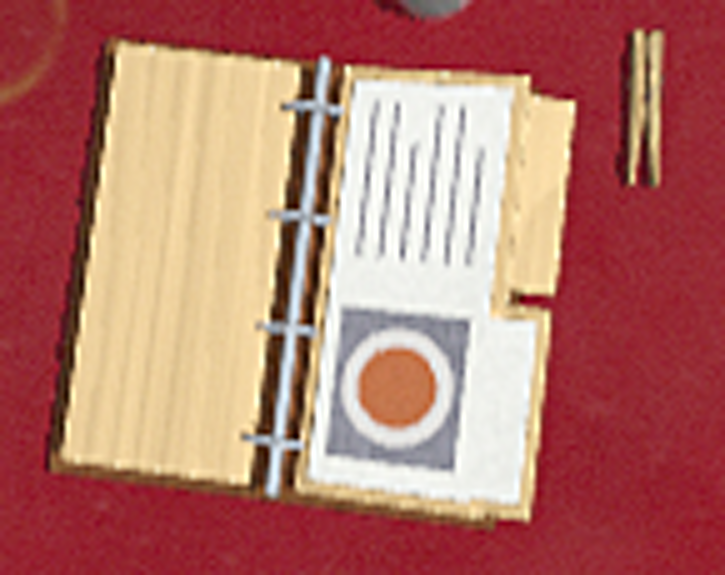

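View pics/b.png

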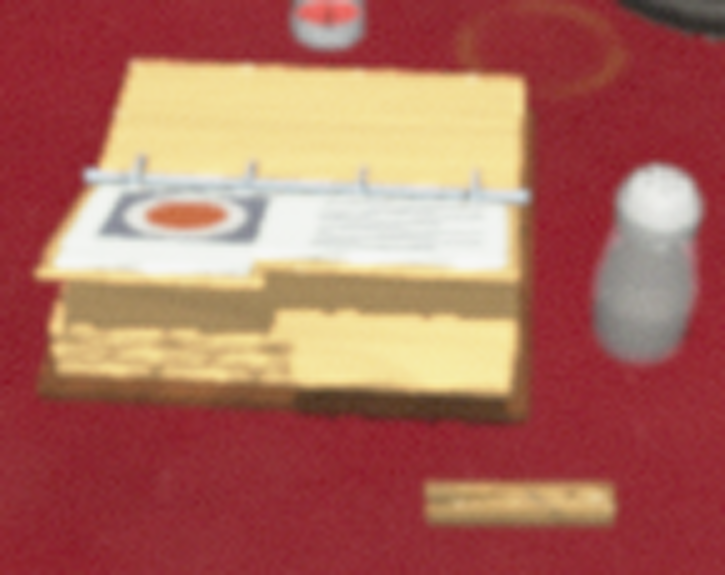

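```bash
cat >> h.py <<'E'
def book(p,loc):  # p: x,y,delta ; loc in spine frame (z rel. to worktop)
    d=p[2];ex=np.array([-np.sin(d),np.cos(d),0]);ey=np.array([-np.cos(d),-np.sin(d),0])
    loc=np.atleast_2d(loc);return np.array([p[0],p[1],0])+loc[:,:1]*ex+loc[:,1:2]*ey+loc[:,2:]*[0,0,1]
def leaf(r,y,h,th): return [-r*np.cos(th)-h*np.sin(th)*-1, y, 36+r*np.sin(th)+h*np.cos(th)]
E
python3 - <<'E'
from h import *
from scipy.optimize import least_squares
T=lambda u,v:(u/5+215,v/5+165); S=lambda u,v:(u/5+165,v/5+170)
def pred(p):
    th=p[3];L=lambda r,y,h=2.5:leaf(r,y,h,th)
    t=[[95,-95,33],[95,95,33],L(115,93),L(115,5),L(95,-95),[-115,-93,33],[-115,-5,33]]
    s=[L(115,93),L(115,5),L(95,-95),[95,-95,33],[95,95,33]]
    return np.vstack([proj("top",book(p,t)),proj("side",book(p,s))])
obs=np.array([T(117,42),T(62,462),T(527,520),T(550,308),T(530,77),T(577,100),T(555,298),S(38,272),S(262,286),S(517,275),S(527,78),S(130,62)])
r=least_squares(lambda p:(pred(p)-obs).ravel(),[514,43,0,.4],x_scale=[10,10,.1,.1],loss="soft_l1")
print(r.x.round(3));print((pred(r.x)-obs).round(1).tolist())
p=r.x
print("tab mid",book(p,leaf(105,49,0,p[3])).round(1), "tab edge",book(p,[leaf(115,5,0,p[3]),leaf(115,93,0,p[3])]).round(1))
E
```

```text
[ 5.20382e+02  5.00320e+01 -1.54000e-01  3.29000e-01]
[[0.0, -0.6], [-0.5, -1.1], [0.6, -0.4], [0.4, -0.0], [0.0, -0.7], [-0.1, -0.2], [0.3, -1.1], [-1.5, 0.1], [-1.1, -0.4], [-0.3, 0.2], [-1.6, -0.5], [-0.3, -0.9]]
tab mid [[456.7 -40.7  70. ]] tab edge [[498.8 -56.7  73.2]
 [411.8 -43.3  73.2]]
```

```bash
cat >> h.py <<'E'
from scipy.spatial.transform import Rotation as Ro, Slerp
P=[520.4,50.,-.154]
def Rt(tilt): # tool x away from robot along spine, fingers down, tilted to the left by tilt deg
    d=P[2];x=[np.cos(d),np.sin(d),0];y=[np.sin(d),-np.cos(d),0]
    return Ro.from_matrix(np.array([x,y,[0,0,-1]]).T)*Ro.from_rotvec([np.radians(tilt),0,0])
def plan(wps,start=None):
    """wps: list of (local xyz, tilt, nrows); prints rounded rows from measured pose (or start)"""
    s=ctrl.read_state();p=s["eef_pos"].copy();R=Ro.from_euler("xyz",s["tool_rot"])
    if start: p=book(P,start[0])[0];R=Rt(start[1])
    rows=[]
    for loc,tilt,n in wps:
        q=book(P,loc)[0];p0=p.copy();sl=Slerp([0,1],Ro.concatenate([R,Rt(tilt)]))
        for k in range(1,n+1):
            t=R.inv().apply(p0+(q-p0)*k/n-p)/50; w=(R.inv()*sl(k/n)).as_rotvec()/np.radians(6)
            r=np.round(np.r_[t,w],2); assert abs(r).max()<=1,r
            p=p+R.apply(r[:3]*50); R=R*Ro.from_rotvec(r[3:]*np.radians(6)); rows.append((r+0).tolist())
    for i in range(0,len(rows),5): print(str([rows[i:i+5]]).replace(" ",""))
def where():
    s=ctrl.read_state();d=s["eef_pos"]-[P[0],P[1],0];B=book([0,0,P[2]],np.eye(3))
    R=Ro.from_euler("xyz",s["tool_rot"])
    print("t",round(s["clock"],2),"local",(B@d).round(1),"tilt err",(Rt(0).inv()*R).as_rotvec(degrees=True).round(1),"F local",(B@s["force"]).round(2),"q",s["qpos"].round(2),"w",round(s["width"],1))
E
python3 -c "
from h import *
where();plan([([-170,40,170],0,20)])"
```

```text
t 0.9 local [499.3 340.9 231.3] tilt err [  0.    0.  -75.2] F local [-0.21 -0.73  0.2 ] q [-1.22  0.63  0.04  1.52 -0.03  1.   -0.02] w 85.7
[[[-0.57,0.46,0.06,0.0,0.0,0.63],[-0.54,0.5,0.06,0.0,0.0,0.62],[-0.5,0.53,0.06,0.0,0.0,0.63],[-0.47,0.57,0.07,0.0,0.0,0.63],[-0.43,0.59,0.06,0.0,0.0,0.62]]]
[[[-0.4,0.62,0.06,0.0,0.0,0.63],[-0.35,0.65,0.06,0.0,0.0,0.63],[-0.3,0.66,0.06,0.0,0.0,0.63],[-0.26,0.69,0.06,0.0,0.0,0.62],[-0.22,0.7,0.06,0.0,0.0,0.63]]]
[[[-0.17,0.71,0.06,0.0,0.0,0.63],[-0.12,0.73,0.07,0.0,0.0,0.62],[-0.08,0.73,0.06,0.0,0.0,0.63],[-0.03,0.73,0.06,0.0,0.0,0.63],[0.02,0.73,0.06,0.0,0.0,0.62]]]
[[[0.07,0.73,0.06,0.0,0.0,0.63],[0.12,0.73,0.06,0.0,0.0,0.63],[0.17,0.71,0.06,0.0,0.0,0.62],[0.21,0.71,0.06,0.0,0.0,0.63],[0.25,0.69,0.07,0.0,0.0,0.63]]]
```

apply_moves(series=[[[-0.57, 0.46, 0.06, 0, 0, 0.63], [-0.54, 0.5, 0.06, 0, 0, 0.62], [-0.5, 0.53, 0.06, 0, 0, 0.63], [-0.47, 0.57, 0.07, 0, 0, 0.63], [-0.43, 0.59, 0.06, 0, 0, 0.62]]], claw=-1)

```text
clock: 1.52
eef_pos: [309.3, 417.9, 215.9]
tool_rot: [-3.142, -0.001, 0.829]
force: [0.7, -0.0, -1.0]
width: -0.5
```

apply_moves(series=[[[-0.4, 0.62, 0.06, 0, 0, 0.63], [-0.35, 0.65, 0.06, 0, 0, 0.63], [-0.3, 0.66, 0.06, 0, 0, 0.63], [-0.26, 0.69, 0.06, 0, 0, 0.62], [-0.22, 0.7, 0.06, 0, 0, 0.63]]])

```text
clock: 2.15
eef_pos: [358.0, 241.0, 201.0]
tool_rot: [-3.141, -0.001, 0.5]
force: [0.2, 0.6, -1.1]
width: 0.3
```

apply_moves(series=[[[-0.17, 0.71, 0.06, 0, 0, 0.63], [-0.12, 0.73, 0.07, 0, 0, 0.62], [-0.08, 0.73, 0.06, 0, 0, 0.63], [-0.03, 0.73, 0.06, 0, 0, 0.63], [0.02, 0.73, 0.06, 0, 0, 0.62]]])

```text
clock: 2.78
eef_pos: [406.5, 64.2, 185.5]
tool_rot: [-3.141, -0.001, 0.173]
force: [1.0, 0.8, 0.1]
width: -0.0
```

apply_moves(series=[[[0.07, 0.73, 0.06, 0, 0, 0.63], [0.12, 0.73, 0.06, 0, 0, 0.63], [0.17, 0.71, 0.06, 0, 0, 0.62], [0.21, 0.71, 0.06, 0, 0, 0.63], [0.25, 0.69, 0.07, 0, 0, 0.63]]])

```text
clock: 3.4
eef_pos: [455.3, -113.3, 169.9]
tool_rot: [-3.141, -0.001, -0.156]
force: [0.4, -0.1, 0.2]
width: 0.0
```

```bash
python3 -c "
from h import *
where();plan([([-200,40,170],45,10)])"
```

```text
t 3.4 local [-171.3   39.3  169.9] tilt err [0.  0.  0.1] F local [-0.02 -0.4   0.25] q [-0.08  0.49  0.37  2.08 -0.3   0.62  0.35] w 0.0
[[[0.0,0.06,0.0,0.75,0.0,0.0],[0.0,0.05,0.0,0.75,0.0,0.0],[0.0,0.06,-0.01,0.75,-0.01,0.0],[-0.01,0.06,-0.02,0.75,0.0,-0.01],[0.0,0.05,-0.02,0.75,0.0,0.0]]]
[[[0.0,0.05,-0.02,0.75,0.0,0.0],[0.0,0.06,-0.02,0.75,0.0,0.0],[0.0,0.04,-0.03,0.75,0.0,0.0],[0.0,0.05,-0.04,0.75,-0.01,-0.01],[0.0,0.04,-0.04,0.75,0.0,0.0]]]
```

Tracking is good. Tilting now, well clear of the book.

apply_moves(series=[[[0, 0.06, 0, 0.75, 0, 0], [0, 0.05, 0, 0.75, 0, 0], [0, 0.06, -0.01, 0.75, 0, 0], [0, 0.06, -0.02, 0.75, 0, 0], [0, 0.05, -0.02, 0.75, 0, 0]]])

```text
clock: 4.03
eef_pos: [452.8, -126.8, 170.4]
tool_rot: [-2.747, -0.001, -0.155]
force: [-0.5, 0.0, 0.6]
width: -0.1
```

apply_moves(series=[[[0, 0.05, -0.02, 0.75, 0, 0], [0, 0.06, -0.02, 0.75, 0, 0], [0, 0.04, -0.03, 0.75, 0, 0], [0, 0.05, -0.04, 0.75, 0, 0], [0, 0.04, -0.04, 0.75, 0, 0]]])

```text
clock: 4.65
eef_pos: [450.5, -141.1, 170.2]
tool_rot: [-2.354, -0.001, -0.155]
force: [-0.0, -0.1, -0.6]
width: 0.2
```

```bash
python3 -c "
from h import *
where();plan([([-170,40,60],45,5),([-118,40,43],45,5),([-100,40,46],45,5)])
im=viewer.get_image('side')[100:330,100:400];cv2.imwrite('pics/s1.png',cv2.resize(im,None,fx=2.5,fy=2.5))"
```

```text
t 4.65 local [-199.6   39.7  170.2] tilt err [45.1  0.1  0. ] F local [-0.06  0.02 -0.58] q [ 0.72  0.74 -0.02  1.89 -0.72  1.11  1.07] w 0.2
[[[0.0,0.23,0.4,0.0,0.0,0.0],[0.0,0.23,0.39,-0.01,0.0,0.0],[0.0,0.23,0.4,0.0,-0.01,0.0],[-0.01,0.22,0.39,0.0,0.0,0.0],[0.0,0.23,0.4,-0.01,0.0,0.0]]]
[[[0.0,-0.1,0.19,0.0,0.0,0.0],[0.0,-0.1,0.2,0.0,0.0,0.0],[0.0,-0.1,0.19,0.0,0.0,0.0],[0.0,-0.09,0.2,0.0,0.0,0.0],[0.0,-0.1,0.19,0.0,0.0,0.0]]]
[[[0.0,-0.06,0.04,0.0,0.0,0.0],[0.0,-0.06,0.05,0.0,0.0,0.0],[0.0,-0.06,0.04,0.0,0.0,0.0],[0.0,-0.06,0.04,0.0,0.0,0.0],[0.0,-0.06,0.04,0.0,0.0,0.0]]]
```

View pics/s1.png

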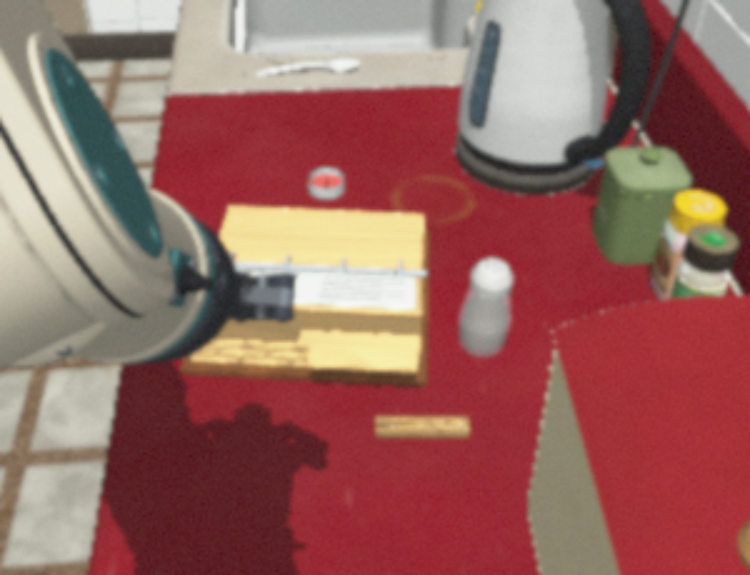

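```bash
cat >> h.py <<'E'
def tcp_for(th,tilt,r=100,over=0):
    a=np.radians(tilt);fz=np.array([np.sin(a),-np.cos(a)]);fy=np.array([-np.cos(a),-np.sin(a)]) # tool z,y in (left,up)
    u=np.array([-np.cos(th),np.sin(th)]);n=np.array([-np.sin(th),-np.cos(th)])  # leaf outward, underside normal
    if th<=np.pi/4: c=115*u+2.5*n+15*fz+11*fy-over*n*-1
    else: c=r*u+(2.5+11*abs(fy@n)-over)*n
    return [c[0],40,36+c[1]]
E
python3 -c "
from h import *
A=tcp_for(.33,45);print(A)
plan([([-165,40,60],45,5),([-120,40,A[2]-6],45,3),([A[0],40,A[2]-6],45,2)])
print()
ths=np.linspace(.33,3.14,31)[1:];ti=lambda t:45-25*max(0,(t-1.6)/1.54)
w=[(tcp_for(t,ti(t),over=2 if t>.8 else 0),ti(t),1) for t in ths]
for q in w[::5]+[w[-1]]:print(np.round(q[0],1),round(q[1]))
plan(w,start=([A[0],40,A[2]-6],45))
"
```

```text
[np.float64(-106.7765499520055), 40, np.float64(52.51506609573866)]
[[[0.0,0.2,0.41,0.0,0.0,-0.01],[0.0,0.21,0.41,-0.01,-0.01,-0.01],[0.0,0.2,0.41,0.0,0.0,0.0],[0.0,0.2,0.41,-0.01,-0.01,-0.01],[0.0,0.2,0.42,0.0,0.0,-0.01]]]
[[[0.0,-0.15,0.27,0.0,0.0,0.0],[0.0,-0.15,0.28,0.0,0.0,0.0],[0.0,-0.14,0.27,0.0,0.0,0.0],[0.0,-0.09,0.09,0.0,0.0,0.0],[0.0,-0.1,0.1,0.0,0.0,0.0]]]

[-103.    40.    62.6] 45
[-71.7  40.  106.7] 45
[-30.4  40.  131.8] 45
[ 19.1  40.  134.4] 41
[ 63.9  40.  113. ] 34
[92.5 40.  74. ] 26
[100.   40.   40.4] 20
[[[0.0,-0.28,-0.17,0.0,0.0,0.0],[0.0,-0.2,-0.08,0.0,0.0,0.0],[0.0,-0.21,-0.05,0.0,0.0,0.0],[0.0,-0.22,-0.03,0.0,0.0,0.0],[0.0,-0.21,-0.01,0.0,0.0,0.0]]]
[[[0.0,-0.23,-0.01,0.0,0.0,0.0],[0.0,-0.19,0.0,0.0,0.0,0.0],[0.0,-0.19,0.03,0.0,0.0,0.0],[0.0,-0.19,0.05,0.0,0.0,0.0],[0.0,-0.19,0.06,0.0,0.0,0.0]]]
[[[0.0,-0.18,0.08,0.0,0.0,0.0],[0.0,-0.17,0.11,0.0,0.0,0.0],[0.0,-0.16,0.12,0.0,0.0,0.0],[0.0,-0.15,0.13,-0.11,0.0,0.0],[0.0,-0.14,0.15,-0.26,0.0,0.0]]]
[[[0.0,-0.12,0.15,-0.25,0.0,0.0],[0.0,-0.11,0.17,-0.25,0.0,0.0],[0.0,-0.11,0.17,-0.26,0.0,0.0],[0.0,-0.08,0.18,-0.25,0.0,0.0],[0.0,-0.08,0.19,-0.25,0.0,0.0]]]
[[[0.0,-0.06,0.19,-0.26,0.0,0.0],[0.0,-0.05,0.19,-0.25,0.0,0.0],[0.0,-0.03,0.2,-0.25,0.0,0.0],[0.0,-0.02,0.2,-0.26,0.0,0.0],[0.0,0.0,0.2,-0.25,0.0,0.0]]]
[[[0.0,0.01,0.17,-0.25,0.0,0.0],[0.0,0.01,0.17,-0.26,0.0,0.0],[0.0,0.03,0.17,-0.25,0.0,0.0],[0.0,0.04,0.17,-0.25,0.0,0.0],[0.0,0.05,0.17,-0.26,0.0,0.0]]]
```

Approach under the tab, then check.

apply_moves(series=[[[0, 0.2, 0.41, 0, 0, 0], [0, 0.2, 0.41, 0, 0, 0], [0, 0.2, 0.41, 0, 0, 0], [0, 0.2, 0.41, 0, 0, 0], [0, 0.2, 0.41, 0, 0, 0]]])

```text
clock: 5.32
eef_pos: [456.4, -103.7, 61.7]
tool_rot: [-2.358, -0.001, -0.154]
force: [0.4, -0.8, 0.7]
width: 0.1
```

apply_moves(series=[[[0, -0.15, 0.27, 0, 0, 0], [0, -0.15, 0.28, 0, 0, 0], [0, -0.14, 0.27, 0, 0, 0], [0, -0.09, 0.09, 0, 0, 0], [0, -0.1, 0.1, 0, 0, 0]]])

```text
clock: 5.95
eef_pos: [465.1, -46.4, 49.1]
tool_rot: [-2.357, -0.001, -0.154]
force: [-0.2, -0.5, -1.1]
width: -0.3
```

```bash
python3 -c "
from h import *
where()
a=viewer.get_image('side')[160:300,140:330];b=viewer.get_image('top')[160:300,210:400]
cv2.imwrite('pics/s2.png',cv2.resize(np.hstack([a,b]),None,fx=2.1,fy=4,interpolation=cv2.INTER_CUBIC) if 0 else np.vstack([cv2.resize(a,(400,295)),cv2.resize(b,(400,295))]))"
```

```text
t 5.95 local [-103.7   39.8   49.1] tilt err [45.  0.  0.] F local [-0.56  0.13 -1.07] q [ 0.64  0.93 -0.15  2.03 -0.93  0.77  1.25] w -0.3
```

View pics/s2.png

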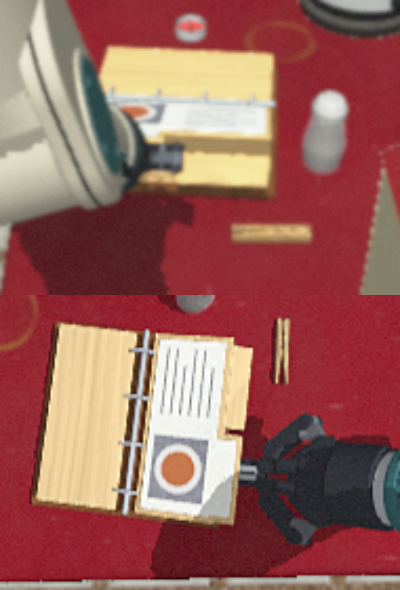

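```bash
python3 -c "
from h import *
f=lambda X:((proj('top',X)-[210,160])*[400/190,295/140]+[0,295]).round(0).tolist()
print(f(ctrl.read_state()['eef_pos']),f(book(P,leaf(115,40,2.5,.33))))"
```

```text
[[231.0, 470.0]] [[239.0, 470.0]]
```

The tip's TCP projects to column 231, left of the tab edge at 239, and it is hidden there, so the finger is under the tab. I start the push.

apply_moves(series=[[[0, -0.22, -0.17, 0, 0, 0], [0, -0.2, -0.08, 0, 0, 0], [0, -0.21, -0.05, 0, 0, 0], [0, -0.22, -0.03, 0, 0, 0], [0, -0.21, -0.01, 0, 0, 0]]])

```text
clock: 6.68
eef_pos: [469.1, -20.9, 99.1]
tool_rot: [-2.356, -0.001, -0.154]
force: [0.8, -1.6, -0.1]
width: 0.1
```

```bash
python3 -c "
from h import *
where()
a=viewer.get_image('side')[160:300,140:330];b=viewer.get_image('top')[160:300,210:400]
cv2.imwrite('pics/s3.png',np.vstack([cv2.resize(a,(400,295)),cv2.resize(b,(400,295))]))
ths=np.linspace(.33,3.14,31)[6:];ti=lambda t:45-25*max(0,(t-1.6)/1.54)
plan([(tcp_for(t,ti(t),over=2 if t>.8 else 0),ti(t),1) for t in ths])"
```

```text
t 6.67 local [-78.   39.8  99.1] tilt err [45.  0.  0.] F local [-1.45 -1.03 -0.12] q [ 0.6   0.83 -0.16  2.06 -0.94  0.81  1.17] w 0.1
[[[0.0,-0.17,-0.02,-0.01,0.0,0.02],[0.0,-0.2,0.0,0.0,0.0,0.0],[0.0,-0.19,0.03,0.0,0.0,0.0],[0.0,-0.19,0.05,0.0,0.0,0.0],[0.0,-0.18,0.06,0.0,0.0,0.0]]]
[[[0.0,-0.18,0.08,0.0,0.0,0.0],[0.0,-0.18,0.11,0.0,0.0,0.0],[0.0,-0.16,0.11,0.0,0.0,0.0],[0.0,-0.15,0.14,-0.11,0.0,0.0],[0.0,-0.13,0.14,-0.26,0.0,0.0]]]
[[[0.0,-0.13,0.16,-0.25,0.0,0.0],[0.0,-0.11,0.16,-0.25,0.0,0.0],[0.0,-0.1,0.18,-0.26,0.0,0.0],[0.0,-0.09,0.18,-0.25,0.0,0.0],[0.0,-0.08,0.18,-0.25,0.0,0.0]]]
[[[0.0,-0.06,0.2,-0.26,0.0,0.0],[0.0,-0.05,0.19,-0.25,0.0,0.0],[0.0,-0.03,0.2,-0.25,0.0,0.0],[0.0,-0.02,0.2,-0.26,0.0,0.0],[0.0,0.0,0.2,-0.25,0.0,0.0]]]
[[[0.0,0.01,0.17,-0.25,0.0,0.0],[0.0,0.01,0.17,-0.26,0.0,0.0],[0.0,0.03,0.17,-0.25,0.0,0.0],[0.0,0.04,0.17,-0.25,0.0,0.0],[0.0,0.05,0.17,-0.26,0.0,0.0]]]
```

View pics/s3.png

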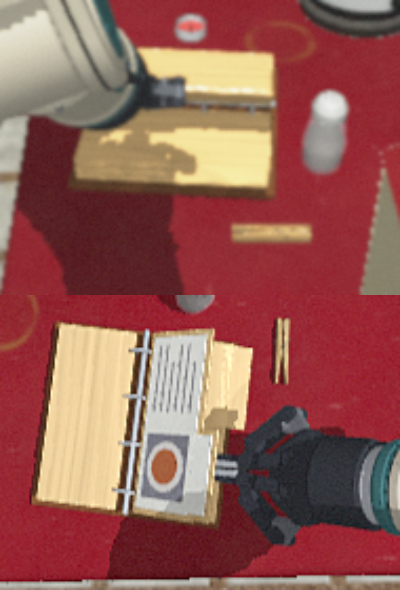

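The leaf is rising (its edge is now near column 217 in the top view) and the next leaf is still lying. Continuing along the arc.

apply_moves(series=[[[0, -0.18, -0.02, 0, 0, 0], [0, -0.2, 0, 0, 0, 0], [0, -0.19, 0.03, 0, 0, 0], [0, -0.19, 0.05, 0, 0, 0], [0, -0.18, 0.06, 0, 0, 0]]])

```text
clock: 7.4
eef_pos: [474.6, 16.4, 127.7]
tool_rot: [-2.356, -0.0, -0.154]
force: [-0.1, -0.6, -1.4]
width: 0.1
```

apply_moves(series=[[[0, -0.18, 0.08, 0, 0, 0], [0, -0.18, 0.11, 0, 0, 0], [0, -0.16, 0.11, 0, 0, 0], [0, -0.15, 0.14, -0.11, 0, 0], [0, -0.13, 0.14, -0.26, 0, 0]]])

```text
clock: 8.02
eef_pos: [482.1, 64.4, 134.9]
tool_rot: [-2.396, 0.0, -0.155]
force: [-1.3, -0.9, -0.9]
width: -0.2
```

apply_moves(series=[[[0, -0.13, 0.16, -0.25, 0, 0], [0, -0.11, 0.16, -0.25, 0, 0], [0, -0.1, 0.18, -0.26, 0, 0], [0, -0.09, 0.18, -0.25, 0, 0], [0, -0.08, 0.18, -0.25, 0, 0]]])

```text
clock: 8.65
eef_pos: [489.3, 110.9, 118.1]
tool_rot: [-2.529, 0.0, -0.154]
force: [-0.2, 0.2, 0.2]
width: 0.3
```

```bash
python3 -c "
from h import *
where()
a=viewer.get_image('side')[120:300,140:330];b=viewer.get_image('top')[160:300,210:400]
cv2.imwrite('pics/s4.png',np.vstack([cv2.resize(a,(400,380))[:,:],cv2.resize(b,(400,295))])[90:])
ths=np.linspace(.33,3.14,31)[21:];ti=lambda t:45-25*max(0,(t-1.6)/1.54)
plan([(tcp_for(t,ti(t),over=2 if t>.8 else 0),ti(t),1) for t in ths])"
```

```text
t 8.65 local [ 55.4  40.1 118.1] tilt err [35.1 -0.   0. ] F local [0.13 0.27 0.25] q [ 0.3   0.69 -0.25  2.15 -1.05  0.53  0.93] w 0.3
[[[0.02,-0.05,0.17,-0.26,0.02,0.02],[0.0,-0.05,0.2,-0.25,0.0,0.0],[0.0,-0.03,0.2,-0.26,0.0,0.0],[0.0,-0.02,0.2,-0.25,0.0,0.0],[0.0,0.0,0.2,-0.25,0.0,0.0]]]
[[[0.0,0.0,0.17,-0.26,0.0,0.0],[0.0,0.02,0.17,-0.25,0.0,0.0],[0.0,0.03,0.17,-0.25,0.0,0.0],[0.0,0.04,0.17,-0.26,0.0,0.0],[0.0,0.05,0.16,-0.25,0.0,0.0]]]
```

View pics/s4.png

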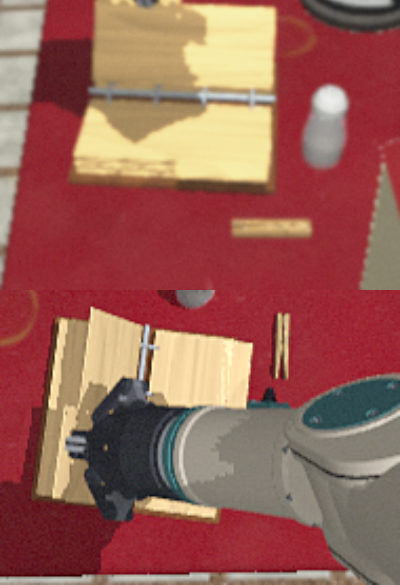

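The leaf is past upright, leaning left, and the right side is still flat. Joint 5 is near its limit, so I go on one call at a time.

apply_moves(series=[[[0, -0.05, 0.17, -0.26, 0, 0], [0, -0.05, 0.2, -0.25, 0, 0], [0, -0.03, 0.2, -0.26, 0, 0], [0, -0.02, 0.2, -0.25, 0, 0], [0, 0, 0.2, -0.25, 0, 0]]])

```text
clock: 9.38
eef_pos: [494.1, 142.5, 80.9]
tool_rot: [-2.661, 0.0, -0.154]
force: [-0.0, -0.6, -0.5]
width: -0.1
```

```bash
python3 -c "
from h import *
where()
ths=np.linspace(.33,3.14,31)[26:];ti=lambda t:45-25*max(0,(t-1.6)/1.54)
plan([(tcp_for(t,ti(t),over=2 if t>.8 else 0),ti(t),1) for t in ths])"
```

```text
t 9.38 local [87.4 40.2 80.9] tilt err [27.5 -0.  -0. ] F local [-0.54 -0.08 -0.53] q [ 0.13  0.72 -0.23  2.15 -1.05  0.37  0.82] w -0.1
[[[0.0,-0.03,0.17,-0.24,0.0,0.0],[0.0,0.02,0.17,-0.25,0.0,0.0],[0.0,0.03,0.17,-0.26,0.0,0.0],[0.0,0.04,0.17,-0.25,0.0,0.0],[0.0,0.05,0.17,-0.25,0.0,0.0]]]
```

```bash
python3 -c "
from h import *
ths=np.linspace(.33,3.14,31)[26:]
w=[(tcp_for(t,27.5,r=98,over=2),27.5,1) for t in ths];print(w[-1])
plan(w)"
```

```text
([np.float64(97.99101468442456), 40, np.float64(41.71976152897992)], 27.5, 1)
[[[0.0,0.01,0.16,0.0,0.0,0.0],[0.0,0.02,0.16,0.0,0.0,0.0],[0.0,0.04,0.16,0.0,0.0,0.0],[0.0,0.04,0.16,0.0,0.0,0.0],[0.0,0.06,0.15,0.0,0.0,0.0]]]
```

apply_moves(series=[[[0, 0.01, 0.16, 0, 0, 0], [0, 0.02, 0.16, 0, 0, 0], [0, 0.04, 0.16, 0, 0, 0], [0, 0.04, 0.16, 0, 0, 0], [0, 0.06, 0.15, 0, 0, 0]]])

```text
clock: 10.0
eef_pos: [495.8, 152.3, 41.9]
tool_rot: [-2.659, 0.0, -0.155]
force: [2.8, -5.9, 2.5]
width: 0.4
```

```bash
python3 -c "
from h import *
where()"
```

```text
t 10.0 local [97.3 40.  41.9] tilt err [27.6 -0.   0.1] F local [-5.42 -3.66  2.46] q [ 0.21  0.82 -0.37  2.15 -1.1   0.23  0.88] w 0.4
```

Contact force of about 7 N, and joints 5 and 6 sit at their limits. I back straight off and look.

apply_moves(series=[[[0, -0.04, -0.15, 0, 0, 0], [0, -0.04, -0.3, 0.2, 0, 0], [0, 0, -0.6, 0.3, 0, 0], [0, 0.2, -0.8, 0.3, 0, 0], [0, 0.4, -0.8, 0.3, 0, 0]]])

```text
clock: 10.62
eef_pos: [481.9, 64.8, 144.8]
tool_rot: [-2.544, -0.001, -0.152]
force: [1.3, -0.0, -0.4]
width: 0.1
```

apply_moves(series=[[[0, 0.5, -0.8, 0.3, 0, 0], [0, 0.6, -0.8, 0.3, 0, 0], [0, 0.6, -0.8, 0.3, 0, 0], [0, 0.6, -0.8, 0, 0, 0], [0, 0.6, -0.8, 0, 0, 0]]])

```text
clock: 11.25
eef_pos: [445.1, -170.3, 214.4]
tool_rot: [-2.452, 0.0, -0.155]
force: [0.5, 0.0, -0.6]
width: 0.1
```

```bash
python3 -c "
from h import *
where()
a=viewer.get_image('side')[140:290,140:340];b=viewer.get_image('top')[150:300,185:385]
cv2.imwrite('pics/s5.png',np.vstack([cv2.resize(a,(400,300)),cv2.resize(b,(400,300))]))"
```

```text
t 11.25 local [-229.3   40.7  214.4] tilt err [39.5 -0.   0. ] F local [ 0.07 -0.45 -0.59] q [ 0.75  0.64 -0.05  1.84 -0.61  1.14  0.94] w 0.1
```

View pics/s5.png

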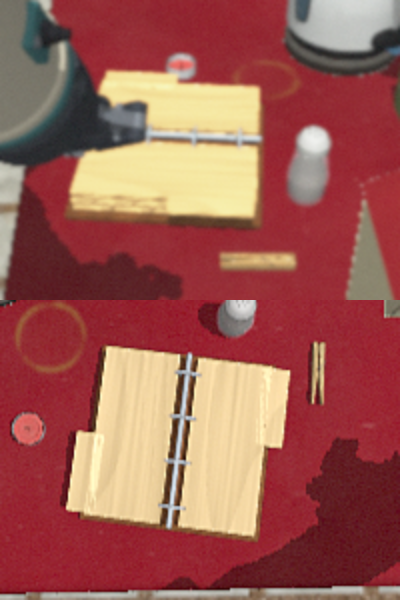

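```bash
python3 -c "
from h import *
o=[]
for n,(r,c) in(('side',(160,175)),('top',(160,205))):
    im=viewer.get_image(n)[r:r+55 if n=='side' else r+110,c:c+110 if n=='side' else c+90];k=7 if n=='side' else 5
    im=cv2.resize(im,None,fx=k,fy=k,interpolation=cv2.INTER_CUBIC)
    raw=im.copy()
    for th,col in((3.14,(255,0,0)),(3.0,(0,0,255))):
        q=[leaf(r_,y,-2.5,th) for r_,y in((95,-95),(95,5),(115,5),(115,93),(95,93),(95,95))]
        uv=((proj(n,book(P,q))+.5-[c,r])*k).round().astype(int)
        cv2.polylines(im,[uv],False,col,1)
        print(n,th,uv.tolist())
    cv2.imwrite('pics/o_%s.png'%n,np.vstack([raw[:290],im[:290]]) if n=='side' else np.hstack([raw[120:],im[120:]])[:, :800])
"
```

```text
side 3.14 [[661, 166], [372, 153], [378, 120], [129, 108], [118, 141], [113, 141]]
side 3.0 [[663, 137], [370, 123], [376, 84], [124, 73], [115, 112], [109, 111]]
top 3.14 [[169, 64], [139, 282], [94, 276], [66, 474], [111, 479], [110, 484]]
top 3.0 [[169, 59], [138, 280], [93, 274], [65, 475], [111, 481], [110, 485]]
```

View pics/o_side.png

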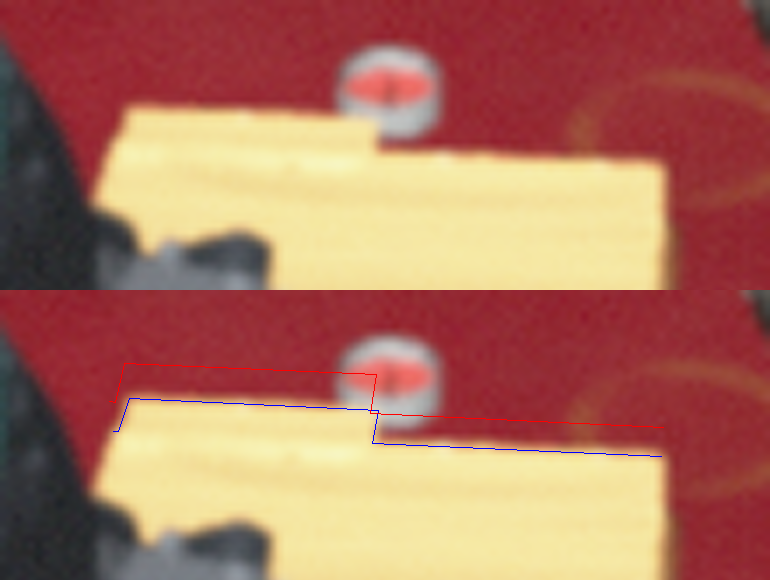

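The leaf matches the 3.14 rad outline to within a pixel (3.0 would sit about 4–5 pixels higher). The tea light, shaker and peg are at the same pixels as at the start.

```bash
python3 -c "
from h import *
where();print(ctrl.finish_job())"
```

```text
t 11.45 local [-228.2   40.3  213.8] tilt err [39.6  0.   0.1] F local [ 0.6   0.32 -0.05] q [ 0.74  0.64 -0.06  1.85 -0.61  1.14  0.94] w 0.0
the job is handed in; nothing more can be done
None
```

The top leaf now lies flat on the left side of the book, and I handed the job in at about 11.5 s. With the fingers shut and tilted 45°, I came under the leaf's tab from the right and pushed it over the spine at about 1 rad/s. I then lifted the hand well clear.

**Last checks**
- **Top leaf:** in the side picture its outline matches 3.14 rad to within about a pixel. A leaf at 3.0 rad would show 4–5 pixels higher.
- **Next leaf:** it looked flat on the right side in both pictures, though I did not fit its angle.
- **Things round the book:** the shaker, tea light and peg showed at their starting pixels in the top picture.
- **Hand:** it is clear of the book, about 214 mm above the worktop, and the force reading is at noise level.

**What went less well:** at the final press, joints 5 and 6 read at their range limits (−1.10 and 0.23), so I held the tilt at 27.5° instead of going to 20°. The highest contact force I read was about 7 N. No fault was reported, but the hand-in gives no verdict.

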